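# Set the funnel arm over the open bottle

### The job

Get the filling stand ready for the open bottle: squeeze the spring button on its telescoping arm in and slide the sleeve until its ring stands over the bottle's mouth and the button has snapped fully out through the hole there, stopping at the click instead of ramming the sleeve against the button. Then take the funnel from the beaker and seat it gently in the ring, upright, with its stem inside the bottle's neck. Leave the bottle and everything else where they stand.

Things in the scene. Friction and masses are not known exactly. Their poses are not given: they have to be found in the camera images.
- stand: Filling stand fixed to the bench: base plate 120 x 160 x 12 mm, post 14 mm thick, 258 mm high; a boss head on it holds a level square inner tube, 20 mm, axis 172 mm above the bench, reaching 222 mm out along the stand's -y, in its plane x = 0. The sleeve slides on this tube. Origin: on the post's axis at bench height, z up.
- snap_button: Round-headed 10 mm spring button in the fixed inner tube, 200 mm from the post; it points along the stand's +x (away from the robot). Origin: tip of its dome; axes as the stand. Out, the tip is 18.3 mm from the arm's axis, 5.3 mm proud of the sleeve; it is free of the hole when pushed in 7.5 mm. Spring 3 N when out, 5 N when in. Left out, it locks the sleeve solidly.
- sleeve: Square steel tube 26 x 26 mm, 200 mm long, 2 mm wall, sliding along the stand's y (3 N friction), with a ring at its outer (-y) end. Origin: centre of the ring at its top edge, 176 mm above the bench, 4 mm above the arm's axis; axes as the stand. Ring: 44 mm hole, 54 mm outside, 8 mm thick. The tube spans 45 to 245 mm from the ring's centre towards the post; black 28 mm square collars at its ends.
- middle_hole (a point): Centre of the middle of three 11.5 mm holes in the sleeve's +x face, on the arm's axis height; the button is out through it at the start. The other holes lie 55 to 85 mm inward and outward along the sleeve, unevenly drilled, their exact places unknown: they must be felt. Under the wall the button only rubs; at a hole it clicks out and the sleeve stops dead.
- bottle: Open wide-mouth glass bottle, loose, 80 mm in diameter, 135 mm high, neck 64 mm outside, 58 mm inside. Origin: centre of its underside; z up. It stands under the arm's line, 45 to 95 mm inward or outward of the ring's place at the start, so the sleeve goes one hole in or out; that hole puts the ring over the mouth, though up to 15 mm off its centre. A closed amber jar stands at the other place.
- button_seat (a point): Fixed point on the arm's axis straight behind the button: squeezing the sleeve here along the stand's x, one flat finger on the button and one on the plain opposite face, pushes the button flush; sliding the sleeve then drives its round head the rest of the way in, at 10 to 12 N. Nothing else stands within 40 mm beside the sleeve here.
- bottle_mouth (a point): Centre of the bottle's open mouth, at its rim, 135 mm above its underside.
- funnel: White plastic funnel, about 45 g, standing stem down in the beaker. Origin: centre of the stem's lower end, z up. Stem 15 mm thick, 40 mm long, a cone up to 71 mm, then a straight collar 58 mm in diameter from 71 to 93 mm above the origin: hold it there. Seated in the ring, its origin is 61 mm below the ring's top edge; in the beaker, 16 mm above the bench.
- beaker: Small glass beaker that holds the funnel, loose, 56 mm in diameter, 80 mm high, 3 mm wall. Origin: centre of its underside.
- jar: Closed amber jar with a white lid, 60 mm in diameter, 85 mm high, at the other place under the arm. Origin: centre of its underside. Bystander.
- cap: White ribbed screw cap, 72 mm in diameter, 20 mm high, lying beyond the arm. Bystander.
- spatula: Thin steel lab spatula 150 mm long lying beside the arm, nearer the robot. Bystander.
- wash_bottle: White wash bottle 70 mm in diameter, spout 185 mm high, at the back. Bystander.
- pocket_meter: Black hand-held meter 155 x 68 x 76 mm lying at the back. Bystander.
Mind the look-alikes: they are no part of the job. What is shaped like the funnel but brown or yellow is not meant. Leave any green look-alike of the bottle alone.

How it is judged:
By the outcome, as a careful person would: the job done as asked, in the order asked, and still so for the second after the job is handed in, with the robot touching nothing.
It also fails if it takes over 51 s, if anything falls off the work surface, if the arm or the gripper's body presses on something with over 40 N, if the wrist force passes 120 N, or if a joint passes its speed limit or range.

### The arm

A 6-joint arm with a two-finger parallel gripper is mounted at the origin on the work surface. World frame = base frame: x ahead of the robot, y to its left, z up, the work surface at z = 0. Lengths are in m, angles in rad, forces in N, time in s.
With the tool pointing down it reaches from about 0.425 to 0.95 m from the base axis. Payload 3.5 kg.
Tool frame: the origin (TCP) lies midway between the tips of the shut fingers; the grasp point (between the pads) lies 19 mm behind it; z points along the fingers, y is the direction in which the jaws open and shut (so a half turn about z gives the same grasp; the last joint's range is limited). The gripper opens to 85 mm and grips with 20 to 120 N. Pads are 22 mm wide; open, the fingers measure 114 mm over their backs; the gripper's body (76 mm by 85 mm) begins 54 mm behind the grasp point. The pads swing forward as they close: fully open they stand 13 mm farther back than shut.
Start: joints at [1.096, 0.286, 1.577, -0, 1.279, -0.15], TCP at [0.215, 0.64, 0.231] pointing down, gripper open.
Joint ranges: [-2.77, 2.77], [-0.9, 2.22], [0.21, 2.48], [-1.53, 4.67], [0.24, 2.81], [-2.84, 2.84]. Speed limits (rad/s): [2.79, 2.79, 3.14, 3.14, 3.14, 3.14].

### API

Orientations are given as a unit quaternion [x, y, z, w].
In Python, from plant import ctrl gives the robot as it stands.
- The arm moves only by the tool apply_moves, never from a script. Its argument "moves" is a list that holds one entry, the list of rows, each a list of 7 numbers: the shift along the tool's x, y, z in m, then the turn, a rotation vector about the tool's x, y, z in degrees, then the gripper's target within -1 to 1 (shut at 1, half-way at 0, fully open at -1). In form: [[[tx, ty, tz, ax, ay, az, hand], ...]]. A call has 1 to 12 rows; each row shifts and turns the pose as measured when the row begins, along the tool's axes as they then stand; what a row does not reach is not made up. A row lasts 1/10 s, in which the tool goes at most 50 mm and 8.59 degrees, less where a joint would pass 70% of its speed; a pose out of reach is approached as far as the arm can. A call with a gripper value outside its range is refused whole. The fingers move at their own pace and stop on an object; "force" is the grip in N (left out, the last holds). Time passes only in rows, so rows that do not move let the fingers close. It gives the time, the measured TCP pose, the force and the opening at its end, in the units of the state.
- ctrl.get_state(): the state, without advancing time (a new reading comes with each control period).
- ctrl.read_camera(name): name is "scene" or "top" or "wrist"; returns the picture (400x640x3 uint8, red, green, blue); there is no depth.
- ctrl.get_calibration(name): a dict with "camera_matrix" (3x3 intrinsics, pixels), "k1" (the pictures are not rectified: a ray, as slopes to the right and down, at radius r is drawn at 1 + k1 r^2 times it, then the intrinsics apply), "cam_to_world" (4x4, takes a point from camera to world coordinates). Camera axes: x right, y up, looking along -z (the intrinsics and any distortion apply to the point x, -y, -z); pixel columns grow to the right and rows downward; lengths in m; the calibration is good to about 2 mm. A picture is of the moment at which its call begins: read the wrist's pose just before it. get_calibration takes no time and is no camera call; for the wrist camera it gives the pose at the moment of the call.
- ctrl.sign_off(): hands the job in, once; it reports no verdict.
The state is a dict: "time": time; "qpos": joint angles; "dq": joint speeds; "joint_efforts": joint torques, N m; "eef_pos": TCP position; "tcp_rot": TCP orientation; "contact_force": force on the tool from outside, world axes, zero at the start; "wrist_torque": the same for the moment, N m; "opening": opening from 0.0 (shut) to 1.0 (fully open).
Only numpy, scipy, OpenCV 4.12 (cv2) and the standard library are available. Lean on these libraries where they do the work, as an engineer would, in place of code of your own. Each camera call takes 0.05 s, during which the arm holds its last target. There are 200 camera calls.

## Working session

There is one attempt and no reset: what is moved stays moved. The work goes in short steps, Python scripts to look and compute and a tool call to move; the robot and the scene stay as the last step left them, time stands still between calls to the robot, and variables do not carry over. Pictures are saved under pics/ and viewed, about 8 in all and at most 12, crops included, and the job is handed in when it is done.

Besides the shell and the picture viewer there is one more tool, called after "Call:" by a JSON object that holds its "name" and its "arguments". apply_moves: Moves the arm, as the interface text tells. Its arguments: {"type":"object","properties":{"moves":{"type":"array","items":{"type":"array","items":{"type":"array","items":{"type":"number"}}}},"force":{"type":"number"}},"required":["moves"]}

```bash
ls; mkdir -p pics; cat > h.py <<'E'
import numpy as np, cv2
from plant import ctrl
from scipy.spatial.transform import Rotation as R
def snap(name,fn):
    c=ctrl.get_calibration(name); im=ctrl.read_camera(name); cv2.imwrite(f'pics/{fn}.png',im[:,:,::-1]); np.savez(f'pics/{fn}.npz',K=c['camera_matrix'],k1=c['k1'],T=c['cam_to_world']); return im
def cal(fn): d=np.load(f'pics/{fn}.npz'); return d['K'],float(d['k1']),d['T']
def ray(fn,u,v):
    K,k1,T=cal(fn); p=cv2.undistortPoints(np.array([[[u,v]]],float),K,np.array([k1,0,0,0.]))[0,0]
    d=T[:3,:3]@np.array([p[0],-p[1],-1]); return T[:3,3],d
def onz(fn,u,v,z):
    o,d=ray(fn,u,v); return o+d*(z-o[2])/d[2]
def proj(fn,P):
    K,k1,T=cal(fn); p=(np.asarray(P)-T[:3,3])@T[:3,:3]; x,y=p[0]/-p[2],-p[1]/-p[2]; s=1+k1*(x*x+y*y); return K[0,0]*x*s+K[0,2],K[1,1]*y*s+K[1,2]
def tri(f1,p1,f2,p2):
    o1,d1=ray(f1,*p1);o2,d2=ray(f2,*p2);A=np.stack([d1,-d2],1);t=np.linalg.lstsq(A,o2-o1,rcond=None)[0]
    a,b=o1+t[0]*d1,o2+t[1]*d2; return (a+b)/2,np.linalg.norm(a-b)
def tool(dw):  # world shift -> tool axes
    return R.from_quat(ctrl.get_state()['tcp_rot']).inv().apply(dw)
E
python3 - <<'E'
from h import *
print({k:np.round(v,3) for k,v in ctrl.get_state().items()})
for n in ('scene','top'):
    snap(n,n+'0'); K,k1,T=cal(n+'0'); print(n,K[0,0],k1,np.round(T,3))
E
```

```text
pics
{'time': np.float64(0.0), 'qpos': array([ 1.096,  0.287,  1.578,  0.   ,  1.279, -0.15 ]), 'dq': array([-0.001,  0.001,  0.001,  0.001, -0.001, -0.002]), 'joint_efforts': array([-1.0000e-03, -4.0598e+01, -2.9262e+01, -0.0000e+00,  6.0000e-03,
       -0.0000e+00]), 'eef_pos': array([0.215, 0.639, 0.23 ]), 'tcp_rot': array([ 0.162,  0.987, -0.001, -0.   ]), 'contact_force': array([-0.698, -0.67 ,  1.033]), 'wrist_torque': array([ 0.014, -0.018, -0.016]), 'opening': np.float64(1.003)}
scene 483.2241783504186 -0.09074076346388726 [[-0.776 -0.484  0.404  1.131]
 [ 0.63  -0.588  0.507  0.625]
 [-0.008  0.648  0.762  1.116]
 [ 0.     0.     0.     1.   ]]
top 504.89227227222835 0.014556573124438683 [[ 3.000e-03  9.910e-01 -1.340e-01  4.320e-01]
 [-1.000e+00  3.000e-03  1.000e-03 -6.000e-02]
 [ 1.000e-03  1.340e-01  9.910e-01  1.558e+00]
 [ 0.000e+00  0.000e+00  0.000e+00  1.000e+00]]
```

View pics/scene0.png

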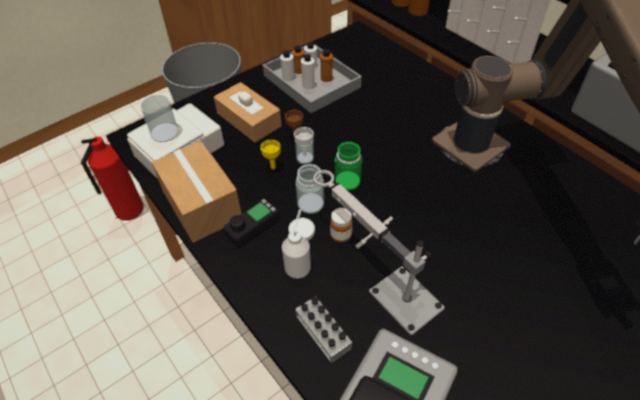

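View pics/top0.png

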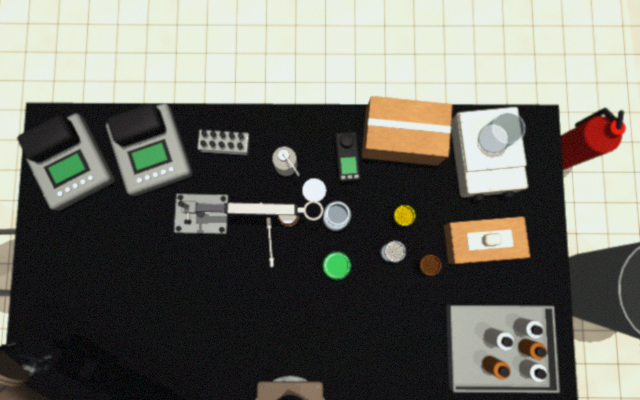

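The scene view shows the clear bottle at (310,190), the green look-alike at (348,165), the funnel in the beaker at (304,143), and the stand on the right. The top view has the ring at (314,211) and the bottle at (337,215), which is outward of the ring. The jar at (288,216) is inward, so the sleeve goes out one hole.
Funnel candidates in the top view: white in the beaker (393,251), brown (430,265) and yellow (404,215). I choose the white one and check it in a crop.

```bash
python3 - <<'E'
from h import *
a=cv2.imread('pics/top0.png')[180:290,165:445]; b=cv2.imread('pics/scene0.png')[110:290,230:450]
a=cv2.resize(a,(784,308),interpolation=cv2.INTER_CUBIC); b=cv2.resize(b,(352,288),interpolation=cv2.INTER_CUBIC)
o=np.zeros((600,800,3),np.uint8); o[:308,:784]=a; o[312:,:352]=b
c=cv2.resize(cv2.imread('pics/scene0.png')[110:220,260:372],(290,288),interpolation=cv2.INTER_CUBIC);o[312:,360:650]=c
cv2.imwrite('pics/c0.png',o)
E
```

```text
(no output)
```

View pics/c0.png

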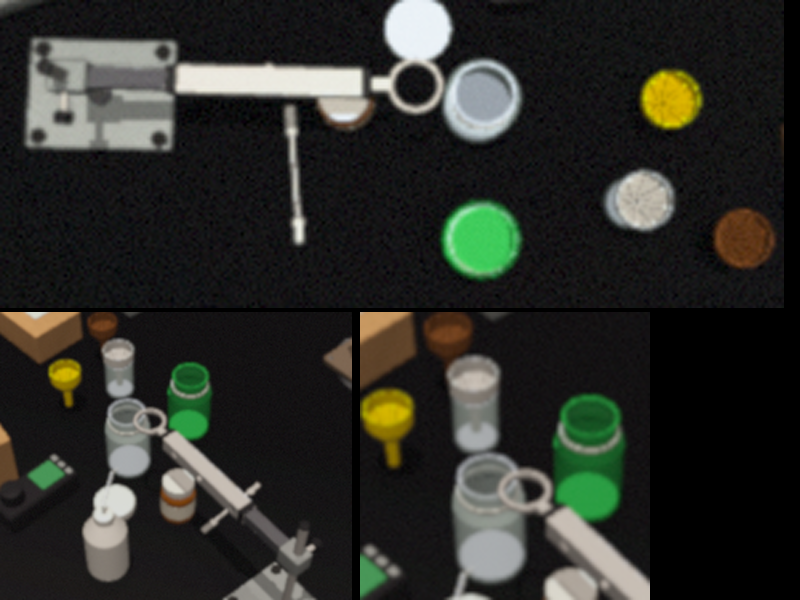

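```bash
python3 - <<'E'
from h import *
im=cv2.imread('pics/top0.png'); g=im.min(2)
def blob(m,x0,x1,y0,y1):
    mm=np.zeros_like(m); mm[y0:y1,x0:x1]=m[y0:y1,x0:x1]; return mm
m=(g>110).astype(np.uint8)
# sleeve edges per column
rows=[]
for u in range(232,292,4):
    v=np.where(g[198:220,u]>140)[0]+198; rows.append((u,v.min(),v.max()))
print(rows)
print('sleeve top z=.185:',[np.round(onz('top0',u,(a+b)/2,.185),4) for u,a,b in (rows[0],rows[3],rows[-3],rows[-1])])
# crops for circle fits
def circ(name,m,z):
    c=max(cv2.findContours(m,cv2.RETR_EXTERNAL,cv2.CHAIN_APPROX_NONE)[0],key=cv2.contourArea)
    P=np.array([onz('top0',u,v,z)[:2] for u,v in c[:,0]]); A=np.c_[2*P,np.ones(len(P))]; s=np.linalg.lstsq(A,(P**2).sum(1),rcond=None)[0]
    print(name,np.round(s[:2],4),'D',2*np.sqrt(s[2]+s[0]**2+s[1]**2),cv2.boundingRect(c))
circ('funnel',blob((g>95).astype(np.uint8),384,410,238,264),.109)
circ('ring',blob((g>90).astype(np.uint8),304,324,198,222),.176)
circ('bottle',blob((g>90).astype(np.uint8),324,354,198,232),.135)
for n,(u,v),z in (('ring',(313.2,210.4),.176),('button',(261.4,203.6),.172),('funnel',(395.4,251.4),.109),('mouthTop',(165+483/2.8,180+93/2.8),.135),('sleeve in',(165+175/2.8,180+78/2.8),.185),('sleeve out',(165+371/2.8,180+82/2.8),.185),('jar',(288,216),.085),('post',(165+62/2.8,180+75/2.8),.258)):
    print(n,np.round(onz('top0',u,v,z),4))
E
```

```text
[(232, np.int64(203), np.int64(212)), (236, np.int64(203), np.int64(212)), (240, np.int64(203), np.int64(212)), (244, np.int64(204), np.int64(212)), (248, np.int64(204), np.int64(212)), (252, np.int64(204), np.int64(212)), (256, np.int64(204), np.int64(213)), (260, np.int64(203), np.int64(213)), (264, np.int64(204), np.int64(213)), (268, np.int64(204), np.int64(219)), (272, np.int64(204), np.int64(213)), (276, np.int64(204), np.int64(213)), (280, np.int64(204), np.int64(218)), (284, np.int64(205), np.int64(219)), (288, np.int64(205), np.int64(219))]
sleeve top z=.185: [array([0.5917, 0.1564, 0.185 ]), array([0.5905, 0.1235, 0.185 ]), array([0.5825, 0.025 , 0.185 ]), array([0.5799, 0.0031, 0.185 ])]
funnel [ 0.4768 -0.2968] D 0.05985878756833557 (384, 241, 22, 21)
ring [ 0.5905 -0.0673] D 0.0602374367297917 (304, 198, 20, 23)
bottle [ 0.5769 -0.1321] D 0.07764233409893975 (324, 201, 27, 29)
ring [ 0.5855 -0.0658  0.176 ]
button [0.6044 0.0775 0.172 ]
funnel [ 0.476 -0.301  0.109]
mouthTop [ 0.5822 -0.1348  0.135 ]
sleeve in [0.5907 0.1686 0.185 ]
sleeve out [ 0.5874 -0.0228  0.185 ]
jar [0.5789 0.0076 0.085 ]
post [0.5847 0.2609 0.258 ]
```

```bash
cat >> h.py <<'E'
def plan(target,yaw,step=.05,yst=8.5):
    """rows toward target (m); yaw = world angle (deg) of tool y, tool pointing down"""
    s=ctrl.get_state(); p=np.array(s['eef_pos']); r=R.from_quat(s['tcp_rot'])
    x=np.array([-np.sin(np.radians(yaw)),np.cos(np.radians(yaw)),0])*-1; y=np.array([np.cos(np.radians(yaw)),np.sin(np.radians(yaw)),0]); z=np.array([0,0,-1.])
    x=np.cross(y,z); rt=R.from_matrix(np.stack([x,y,z],1)); rv=(r.inv()*rt).as_rotvec(degrees=True)
    if np.linalg.norm(rv)>90: rt=rt*R.from_euler('z',180,degrees=True); rv=(r.inv()*rt).as_rotvec(degrees=True)
    d=np.asarray(target)-p; n=max(int(np.ceil(np.linalg.norm(d)/step)),int(np.ceil(np.linalg.norm(rv)/yst)),1)
    for i in range(n):
        ri=r*R.from_rotvec(rv*i/n,degrees=True); print(np.round(ri.inv().apply(d/n),4).tolist(),np.round(rv/n,2).tolist())
    print('d',np.round(d,4),'rv',np.round(rv,2),'n',n)
E
python3 - <<'E'
from h import *
plan([.589,.0775,.27],-1.3)
E
```

```text
[-0.0381, -0.0295, -0.0028] [-0.01, 0.0, 5.19]
[-0.0406, -0.0259, -0.0028] [-0.01, 0.0, 5.19]
[-0.0428, -0.0222, -0.0028] [-0.01, 0.0, 5.19]
[-0.0446, -0.0182, -0.0028] [-0.01, 0.0, 5.19]
[-0.0461, -0.0141, -0.0028] [-0.01, 0.0, 5.19]
[-0.0472, -0.0098, -0.0028] [-0.01, 0.0, 5.19]
[-0.0479, -0.0055, -0.0028] [-0.01, 0.0, 5.19]
[-0.0482, -0.0012, -0.0028] [-0.01, 0.0, 5.19]
[-0.0481, 0.0032, -0.0028] [-0.01, 0.0, 5.19]
[-0.0476, 0.0075, -0.0028] [-0.01, 0.0, 5.19]
[-0.0467, 0.0118, -0.0029] [-0.01, 0.0, 5.19]
[-0.0455, 0.016, -0.0029] [-0.01, 0.0, 5.19]
[-0.0438, 0.02, -0.0029] [-0.01, 0.0, 5.19]
[-0.0418, 0.0239, -0.0029] [-0.01, 0.0, 5.19]
d [ 0.3739 -0.5617  0.0399] rv [-1.200e-01  6.000e-02  7.269e+01] n 14
```

Call:
{"name": "apply_moves", "arguments": {"moves": [[[-0.036,-0.028,-0.012,0,0,5.2,-0.3],[-0.04,-0.025,-0.012,0,0,5.2,-0.3],[-0.043,-0.022,-0.01,0,0,5.2,-0.3],[-0.0446,-0.018,0,0,0,5.2,-0.3],[-0.046,-0.014,0,0,0,5.2,-0.3],[-0.047,-0.01,0,0,0,5.2,-0.3],[-0.048,-0.0055,0,0,0,5.2,-0.3],[-0.048,-0.001,0,0,0,5.2,-0.3],[-0.048,0.003,0,0,0,5.2,-0.3],[-0.0476,0.0075,0,0,0,5.2,-0.3],[-0.0467,0.012,0,0,0,5.2,-0.3],[-0.0455,0.016,0,0,0,5.2,-0.3]]], "force": 25}}

```text
time: 1.3
eef_pos: [0.5301, 0.1411, 0.2591]
tcp_rot: [0.662, 0.75, -0.005, -0.0]
contact_force: [0.3, 1.3, 0.8]
opening: 0.647
```

```bash
python3 - <<'E'
from h import *
plan([.589,.0775,.27],-1.3)
E
```

```text
[-0.0353, 0.0253, -0.0054] [-0.22, 0.21, 4.21]
[-0.0333, 0.0278, -0.0054] [-0.22, 0.21, 4.21]
d [ 0.0589 -0.0636  0.0109] rv [-0.44  0.42  8.41] n 2
```

Call:
{"name": "apply_moves", "arguments": {"moves": [[[-0.035,0.025,-0.005,-0.2,0.2,4.2,-0.3],[-0.033,0.028,-0.005,-0.2,0.2,4.2,-0.3],[0,0,0,0,0,0,-0.3],[0,0,0,0,0,0,-0.3]]]}}

```text
time: 1.7
eef_pos: [0.5915, 0.0688, 0.2664]
tcp_rot: [0.721, 0.693, -0.002, -0.001]
contact_force: [-0.1, 0.5, 0.8]
opening: 0.653
```

```bash
python3 - <<'E'
from h import *
s=ctrl.get_state();print(s['eef_pos'],s['tcp_rot'],s['opening'])
im=snap('wrist','w1'); K,k1,T=cal('w1'); print(K[0,0],k1,np.round(T,3))
plan([.589,.0775,.27],-1.3)
E
```

```text
[0.591488   0.06879897 0.2664067 ] [ 0.72065357  0.69329113 -0.00200334 -0.00135305] 0.652612666099339
282.1756484726158 0.016262993505328824 [[ 0.999  0.036  0.015  0.595]
 [-0.039  0.964  0.261  0.134]
 [-0.005 -0.262  0.965  0.41 ]
 [ 0.     0.     0.     1.   ]]
[0.0084, -0.0027, -0.0036] [-0.25, 0.09, -0.88]
d [-0.0024  0.0085  0.0036] rv [-0.25  0.09 -0.88] n 1
```

View pics/w1.png

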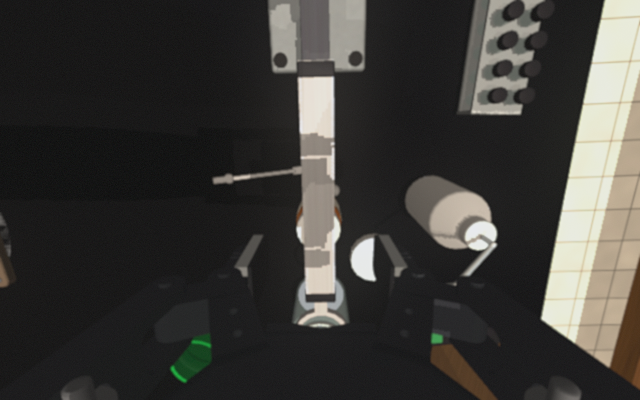

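```bash
python3 - <<'E'
from h import *
g=cv2.imread('pics/w1.png').min(2).astype(float)
for v in (85,100,120,160,215,225,270,285):
    l=g[v,280:360]; 
    d=np.diff(cv2.GaussianBlur(l[None],(5,1),0)[0]); a,b=280.5+np.argmax(d[:35]),280.5+35+np.argmin(d[35:])
    A,B=onz('w1',a,v,.185),onz('w1',b,v,.185); print(v,a,b,np.round(A[:2],4),np.round(B[:2],4),'c',np.round((A+B)[:2]/2,4),'w',round(B[0]-A[0],4))
for n,(u,v),z in (('button',(337,189),.172),('collar in far',(316,62),.186),('collar out end',(320,300),.186)): print(n,np.round(onz('w1',u,v,z),4))
E
```

```text
85 297.5 333.5 [0.5773 0.1618] [0.6041 0.1608] c [0.5907 0.1613] w 0.0267
100 298.5 333.5 [0.5774 0.1513] [0.6038 0.1503] c [0.5906 0.1508] w 0.0263
120 298.5 333.5 [0.5766 0.1369] [0.6034 0.1358] c [0.59   0.1364] w 0.0268
160 300.5 334.5 [0.5763 0.1063] [0.6034 0.1052] c [0.5898 0.1057] w 0.027
215 300.5 335.5 [0.5737 0.0602] [0.603  0.0591] c [0.5883 0.0597] w 0.0293
225 296.5 339.5 [0.5698 0.0515] [0.6062 0.0501] c [0.588  0.0508] w 0.0364
270 304.5 334.5 [0.5743 0.0089] [0.6008 0.008 ] c [0.5875 0.0085] w 0.0266
285 299.5 340.5 [ 0.569  -0.0058] [ 0.6058 -0.0072] c [ 0.5874 -0.0065] w 0.0368
button [0.6054 0.0784 0.172 ]
collar in far [0.5918 0.1766 0.186 ]
collar out end [ 0.5868 -0.0212  0.186 ]
```

Wrist view: the sleeve runs from (317,68) to (320,297), with the button at (337,189). The sleeve is 26.5 mm wide, and the button at (0.605, 0.078) matches the top view.

Call:
{"name": "apply_moves", "arguments": {"moves": [[[0.009,-0.0027,0.02,-0.25,0,-0.9,-0.3],[0,0,0.035,0,0,0,-0.3],[0,0,0.035,0,0,0,-0.3],[0,0,0.02,0,0,0,-0.3],[0,0,0,0,0,0,-0.3]]]}}

```text
time: 2.25
eef_pos: [0.585, 0.0853, 0.154]
tcp_rot: [0.711, 0.703, 0.0, 0.001]
contact_force: [-0.6, 0.1, 1.0]
opening: 0.648
```

```bash
python3 - <<'E'
from h import *
print(ctrl.get_state()['contact_force'])
plan([.589,.078,.148],-1.2)
E
```

```text
[-0.59374996  0.12123338  0.95491256]
[-0.0072, 0.0041, 0.006] [0.08, 0.03, 0.6]
d [ 0.004  -0.0073 -0.006 ] rv [0.08 0.03 0.6 ] n 1
```

Call:
{"name": "apply_moves", "arguments": {"moves": [[[-0.0072,0.004,0.006,0,0,0.6,-0.3],[0,0,0,0,0,0,-0.3],[0,0,0,0,0,0,-0.3]]]}}

```text
time: 2.55
eef_pos: [0.5893, 0.0798, 0.1502]
tcp_rot: [0.713, 0.701, 0.001, 0.002]
contact_force: [0.2, 0.2, 0.8]
opening: 0.645
```

```bash
python3 - <<'E'
from h import *
print(ctrl.get_state()['contact_force'])
plan([.589,.078,.148],-1.2)
E
```

```text
[0.20326425 0.19979222 0.81690495]
[-0.0018, -0.0003, 0.0022] [0.25, 0.02, 0.19]
d [-0.0003 -0.0018 -0.0022] rv [0.25 0.02 0.19] n 1
```

Aligned, so I close gently on the sleeve.

Call:
{"name": "apply_moves", "arguments": {"moves": [[[-0.0018,0,0.002,0.2,0,0.2,1],[0,0,0,0,0,0,1],[0,0,0,0,0,0,1],[0,0,0,0,0,0,1],[0,0,0,0,0,0,1],[0,0,0,0,0,0,1]]], "force": 30}}

```text
time: 3.15
eef_pos: [0.5894, 0.0777, 0.1507]
tcp_rot: [0.715, 0.7, 0.0, 0.001]
contact_force: [-0.6, -0.2, -0.3]
opening: 0.302
```

Opening 25.7 mm: the button is flush. Now I slide the sleeve outward.

Call:
{"name": "apply_moves", "arguments": {"moves": [[[-0.003,0,0,0,0,0,1],[-0.004,0,0,0,0,0,1],[-0.004,0,0,0,0,0,1],[-0.004,0,0,0,0,0,1]]]}}

```text
time: 3.55
eef_pos: [0.5893, 0.0717, 0.1508]
tcp_rot: [0.715, 0.7, 0.008, -0.005]
contact_force: [-0.7, 6.4, -0.5]
opening: 0.296
```

```bash
python3 - <<'E'
from h import *
s=ctrl.get_state(); print(s['eef_pos'],s['contact_force'],s['opening'],R.from_quat(s['tcp_rot']).as_matrix()[:,1])
E
```

```text
[0.58927819 0.07166626 0.15078259] [-0.68732596  6.44564627 -0.51878932] 0.2955008851406826 [ 0.99976793 -0.02133584  0.00297951]
```

Call:
{"name": "apply_moves", "arguments": {"moves": [[[-0.006,0,0,0,0,0,1],[-0.006,0,0,0,0,0,1],[-0.006,0,0,0,0,0,1]]]}}

```text
time: 3.85
eef_pos: [0.589, 0.0589, 0.1508]
tcp_rot: [0.714, 0.7, 0.011, -0.009]
contact_force: [-0.4, 6.3, 0.1]
opening: 0.303
```

```bash
python3 - <<'E'
from h import *
im=snap('top','t1'); a=cv2.imread('pics/t1.png')[190:235,220:360]
s=ctrl.get_state(); print(s['eef_pos'],s['contact_force'])
g=cv2.imread('pics/t1.png').min(2)[200:220].astype(int)
g0=cv2.imread('pics/top0.png').min(2)[200:220].astype(int)
# collar black gap / sleeve inner end
print(g0[8,222:236].tolist(),g[8,222:240].tolist())
print(g0[11,288:330].tolist()); print(g[11,288:330].tolist())
E
```

```text
[0.58901733 0.05769199 0.15078586] [0.1245358  2.0365885  0.06335231]
[101, 93, 71, 57, 63, 104, 175, 215, 224, 221, 222, 224, 224, 224] [106, 102, 100, 100, 97, 95, 96, 95, 91, 82, 61, 58, 64, 71, 65, 54, 63, 71]
[224, 226, 225, 227, 226, 214, 134, 69, 63, 113, 188, 207, 210, 208, 209, 211, 199, 138, 63, 23, 22, 11, 22, 19, 14, 11, 20, 21, 16, 20, 23, 26, 72, 147, 172, 119, 122, 164, 216, 217, 175, 156]
[144, 143, 147, 166, 218, 226, 225, 227, 226, 226, 226, 226, 211, 133, 70, 62, 112, 190, 211, 214, 212, 211, 214, 203, 141, 64, 21, 16, 15, 17, 6, 12, 17, 18, 23, 62, 120, 166, 212, 219, 204, 197]
```

The sleeve follows the hand: 7 px, about 19 mm, in both.

Call:
{"name": "apply_moves", "arguments": {"moves": [[[-0.006,0,0,0,0,0,1],[-0.006,0,0,0,0,0,1],[-0.006,0,0,0,0,0,1],[-0.005,0,0,0,0,0,1],[-0.003,0,0,0,0,0,1]]]}}

```text
time: 4.4
eef_pos: [0.5886, 0.038, 0.1508]
tcp_rot: [0.714, 0.7, 0.016, -0.013]
contact_force: [0.1, 4.2, -0.7]
opening: 0.299
```

Call:
{"name": "apply_moves", "arguments": {"moves": [[[-0.004,0,0,0,-0.8,0,1],[-0.004,0,0,0,-0.8,0,1],[-0.003,0,0,0,-0.8,0,1]]]}}

```text
time: 4.7
eef_pos: [0.5885, 0.0314, 0.1507]
tcp_rot: [0.715, 0.699, 0.005, -0.002]
contact_force: [0.2, 4.3, 0.8]
opening: 0.297
```

Call:
{"name": "apply_moves", "arguments": {"moves": [[[-0.003,0,0,0,-0.3,0,1],[-0.003,0,0,0,-0.3,0,1],[-0.0025,0,0,0,-0.3,0,1]]]}}

```text
time: 5.0
eef_pos: [0.5884, 0.0281, 0.1508]
tcp_rot: [0.716, 0.698, 0.003, -0.001]
contact_force: [-0.0, 5.7, -0.2]
opening: 0.301
```

Call:
{"name": "apply_moves", "arguments": {"moves": [[[-0.0025,0,0,0,-0.2,0,1],[-0.0025,0,0,0,-0.2,0,1],[-0.0025,0,0,0,-0.2,0,1],[-0.0025,0,0,0,-0.2,0,1]]]}}

```text
time: 5.4
eef_pos: [0.5884, 0.0247, 0.1508]
tcp_rot: [0.716, 0.698, 0.004, -0.001]
contact_force: [0.8, 5.7, 0.1]
opening: 0.298
```

Call:
{"name": "apply_moves", "arguments": {"moves": [[[-0.0025,0,0,0,-0.2,0,1],[-0.0025,0,0,0,-0.2,0,1],[-0.0025,0,0,0,-0.2,0,1],[-0.0025,0,0,0,-0.2,0,1]]]}}

```text
time: 5.8
eef_pos: [0.5883, 0.021, 0.1507]
tcp_rot: [0.716, 0.698, 0.004, -0.001]
contact_force: [0.1, 6.0, -0.1]
opening: 0.3
```

Call:
{"name": "apply_moves", "arguments": {"moves": [[[-0.0025,0,0,0,-0.2,0,1],[-0.0025,0,0,0,-0.2,0,1],[-0.0025,0,0,0,-0.2,0,1],[-0.0025,0,0,0,-0.2,0,1]]]}}

```text
time: 6.2
eef_pos: [0.5882, 0.0173, 0.1508]
tcp_rot: [0.716, 0.698, 0.004, -0.001]
contact_force: [0.3, 5.6, 0.2]
opening: 0.302
```

Call:
{"name": "apply_moves", "arguments": {"moves": [[[-0.0025,0,0,0,-0.2,0,1],[-0.0025,0,0,0,-0.2,0,1],[-0.0025,0,0,0,-0.2,0,1],[-0.0025,0,0,0,-0.2,0,1]]]}}

```text
time: 6.6
eef_pos: [0.5881, 0.0134, 0.1508]
tcp_rot: [0.716, 0.698, 0.004, -0.001]
contact_force: [-0.5, 6.1, 0.0]
opening: 0.3
```

Call:
{"name": "apply_moves", "arguments": {"moves": [[[-0.0025,0,0,0,-0.2,0,1],[-0.0025,0,0,0,-0.2,0,1],[-0.0025,0,0,0,-0.2,0,1]]]}}

```text
time: 6.9
eef_pos: [0.5881, 0.0105, 0.1507]
tcp_rot: [0.716, 0.698, 0.004, -0.001]
contact_force: [-0.5, 5.6, 0.8]
opening: 0.303
```

Call:
{"name": "apply_moves", "arguments": {"moves": [[[-0.0025,0,0,0,-0.2,0,1],[-0.0025,0,0,0,-0.2,0,1],[-0.0025,0,0,0,-0.2,0,1]]]}}

```text
time: 7.2
eef_pos: [0.588, 0.0074, 0.1507]
tcp_rot: [0.716, 0.698, 0.004, -0.001]
contact_force: [-1.5, 4.4, -0.1]
opening: 0.297
```

Call:
{"name": "apply_moves", "arguments": {"moves": [[[-0.0025,0,0,0,-0.2,0,1],[-0.0025,0,0,0,-0.2,0,1],[-0.0025,0,0,0,-0.2,0,1]]]}}

```text
time: 7.5
eef_pos: [0.5878, 0.0004, 0.1507]
tcp_rot: [0.716, 0.698, 0.001, 0.002]
contact_force: [-0.5, 3.0, 0.3]
opening: 0.3
```

```bash
python3 - <<'E'
from h import *
im=snap('wrist','w2'); s=ctrl.get_state(); print(s['eef_pos'],s['contact_force'],s['opening'])
print(proj('w2',[.6054,.0784,.172]))
a=cv2.imread('pics/w2.png')[100:360,240:400]; cv2.imwrite('pics/w2c.png',cv2.resize(a,None,fx=2.3,fy=2.3,interpolation=cv2.INTER_CUBIC))
E
```

```text
[5.87797988e-01 2.61206952e-04 1.50728961e-01] [-1.43387358  1.48584482  0.63088066] 0.2991271807393931
(np.float64(359.9129779810821), np.float64(89.77709394098707))
```

View pics/w2c.png

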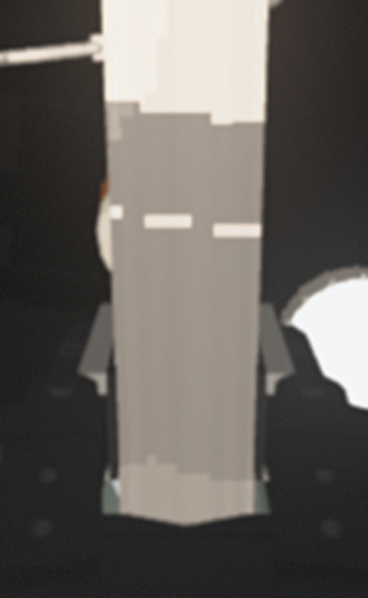

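```bash
python3 - <<'E'
from h import *
a=cv2.imread('pics/w2.png')[60:130,320:390]; cv2.imwrite('pics/w2d.png',cv2.resize(a,None,fx=6,fy=6,interpolation=cv2.INTER_CUBIC))
g=a.min(2)
for v in range(60,125,5): print(v,g[v-60,26:50].tolist())
for o in (.013,.0183): print(o,proj('w2',[.589+o,.0784-.021*o,.172]))
E
```

```text
60 [220, 221, 221, 221, 220, 219, 220, 219, 221, 224, 215, 161, 92, 48, 43, 44, 43, 44, 44, 44, 42, 42, 44, 43]
65 [220, 220, 221, 220, 222, 225, 223, 220, 222, 224, 213, 155, 84, 46, 44, 45, 45, 45, 45, 45, 44, 42, 43, 42]
70 [221, 221, 220, 220, 220, 221, 220, 220, 222, 224, 213, 154, 83, 46, 45, 49, 47, 46, 45, 46, 45, 43, 44, 43]
75 [220, 221, 221, 220, 224, 229, 225, 222, 222, 220, 188, 128, 68, 46, 47, 49, 46, 46, 46, 47, 45, 46, 47, 45]
80 [221, 221, 220, 220, 224, 231, 227, 222, 221, 221, 212, 185, 163, 148, 130, 103, 75, 54, 46, 45, 46, 46, 48, 46]
85 [220, 221, 220, 219, 225, 232, 228, 222, 222, 220, 216, 204, 197, 192, 187, 180, 172, 155, 128, 87, 55, 46, 45, 47]
90 [221, 221, 221, 220, 225, 231, 228, 222, 221, 221, 219, 213, 204, 200, 196, 189, 181, 173, 155, 120, 78, 51, 46, 48]
95 [221, 220, 221, 220, 224, 228, 225, 222, 221, 221, 209, 192, 185, 184, 181, 174, 165, 150, 122, 84, 55, 47, 49, 47]
100 [221, 221, 220, 220, 222, 226, 225, 222, 223, 218, 185, 157, 147, 139, 129, 107, 83, 60, 49, 47, 48, 49, 48, 48]
105 [221, 221, 221, 220, 223, 226, 224, 223, 224, 214, 151, 80, 49, 49, 50, 50, 50, 49, 50, 48, 49, 47, 47, 49]
110 [221, 221, 220, 220, 225, 228, 227, 224, 221, 188, 126, 68, 49, 51, 51, 51, 50, 49, 49, 49, 49, 48, 50, 48]
115 [222, 220, 221, 221, 222, 225, 224, 224, 221, 188, 124, 69, 49, 49, 50, 51, 50, 48, 50, 48, 49, 47, 50, 46]
120 [221, 221, 220, 221, 222, 225, 225, 224, 217, 167, 102, 57, 49, 50, 53, 50, 50, 51, 50, 49, 49, 50, 48, 47]
0.013 (np.float64(351.51993274679955), np.float64(90.73029189356748))
0.0183 (np.float64(364.58632558085435), np.float64(90.66018966698414))
```

View pics/w2d.png

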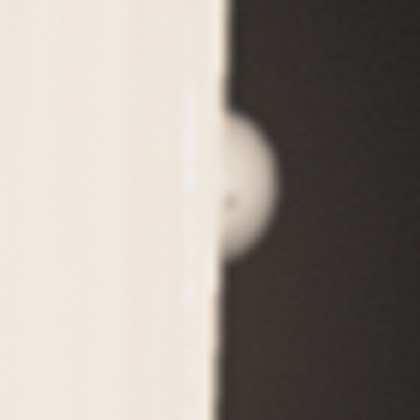

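Button tip at px 365 against 364.6 expected, so it is fully out, with little force on the wrist. Now I release, rise, and go to the funnel.

Call:
{"name": "apply_moves", "arguments": {"moves": [[[0,0,0,0,0,0,-0.4],[0,0,0,0,0,0,-0.4],[0,0,0,0,0,0,-0.4],[0,0,0,0,0,0,-0.4],[0,0,-0.03,0,0,0,-0.4],[0,0,-0.04,0,0,0,-0.4],[0,0,-0.04,0,0,0,-1],[-0.03,-0.01,-0.01,0,0,0,-1],[-0.045,-0.017,0,0,0,0,-1],[-0.045,-0.017,0,0,0,0,-1],[-0.045,-0.017,0,0,0,0,-1],[-0.04,-0.017,0,0,0,0,-1]]]}}

```text
time: 8.75
eef_pos: [0.5055, -0.2094, 0.2804]
tcp_rot: [0.713, 0.701, -0.001, 0.011]
contact_force: [0.2, -1.4, 0.8]
opening: 1.003
```

```bash
python3 - <<'E'
from h import *
plan([.477,-.27,.265],-1.2)
E
```

```text
[-0.0304, -0.0139, 0.008] [0.42, 0.46, 0.15]
[-0.0305, -0.0137, 0.0078] [0.42, 0.46, 0.15]
d [-0.0285 -0.0606 -0.0154] rv [0.83 0.91 0.3 ] n 2
```

Call:
{"name": "apply_moves", "arguments": {"moves": [[[-0.03,-0.014,0,0.4,0.4,0.1,-1],[-0.04,-0.013,0,0.4,0.4,0.1,-1],[0,0,0,0,0,0,-1],[0,0,0,0,0,0,-1]]]}}

```text
time: 9.15
eef_pos: [0.4731, -0.2876, 0.2822]
tcp_rot: [0.717, 0.697, -0.002, 0.003]
contact_force: [0.1, -0.7, 0.3]
opening: 0.999
```

```bash
python3 - <<'E'
from h import *
print(ctrl.get_state()['eef_pos'])
im=snap('wrist','w3'); snap('top','t3'); snap('scene','s3')
print(proj('w3',[.4768,-.299,.109]))
o=np.zeros((600,800,3),np.uint8); o[:400,:640]=cv2.imread('pics/w3.png')
o[400:,:400]=cv2.resize(cv2.imread('pics/t3.png')[190:240,270:370],(400,200)); o[400:,400:]=cv2.resize(cv2.imread('pics/s3.png')[150:220,270:410],(400,200))
cv2.imwrite('pics/c3.png',o)
E
```

```text
[ 0.4730589  -0.28758247  0.2822485 ]
(np.float64(324.1115720525722), np.float64(190.7922659261993))
```

View pics/c3.png

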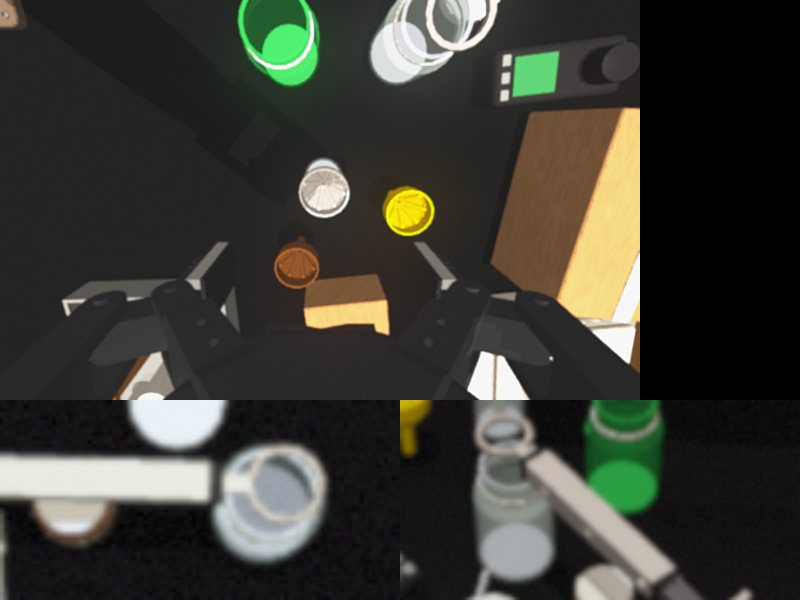

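Wrist view: the white funnel at (324,191) is as predicted, with yellow at (409,211) and brown at (297,267). The lower insets show the ring now over the clear bottle's mouth.

```bash
python3 - <<'E'
from h import *
im=cv2.imread('pics/w3.png').astype(int); g=im.min(2); sat=im.max(2)-g
def fit(m,f,z,box):
    mm=np.zeros(m.shape,np.uint8); x0,x1,y0,y1=box; mm[y0:y1,x0:x1]=m[y0:y1,x0:x1]
    c=max(cv2.findContours(mm,cv2.RETR_EXTERNAL,cv2.CHAIN_APPROX_NONE)[0],key=cv2.contourArea); c=cv2.convexHull(c)
    P=np.array([onz(f,u,v,z)[:2] for u,v in c[:,0]]); 
    (x,y),r=cv2.minEnclosingCircle((P*1000).astype(np.float32)); print(f,np.round([x,y,2*r],1),cv2.boundingRect(c))
fit(g>115,'w3',.109,(295,353,165,222))
fit((im[:,:,2]-im[:,:,0]>90)&(im[:,:,1]>120),'w3',.1,(375,445,180,240))
t=cv2.imread('pics/t3.png').min(2)
print('ring from shift', np.round(onz('top0',313.2,210.4,.176)-0,4), 'now', np.round(onz('t3',340.9,210.6,.176),4))
print('bottle base s', np.round(onz('top0',165+483/2.8,180+93/2.8,.135),4))
plan([.4768,-.299,.15],-1.2)
E
```

```text
w3 [ 475.6 -298.5   65.9] (299, 165, 51, 53)
w3 [ 577.  -329.3   65.9] (385, 187, 50, 49)
ring from shift [ 0.5855 -0.0658  0.176 ] now [ 0.5852 -0.142   0.176 ]
bottle base s [ 0.5822 -0.1348  0.135 ]
[-0.004, 0.0011, 0.0441] [0.03, 0.12, -0.08]
[-0.0041, 0.0011, 0.0441] [0.03, 0.12, -0.08]
[-0.0042, 0.0011, 0.0441] [0.03, 0.12, -0.08]
d [ 0.003  -0.013  -0.1322] rv [ 0.09  0.36 -0.25] n 3
```

Call:
{"name": "apply_moves", "arguments": {"moves": [[[-0.006,0.002,0.03,0,0,-0.3,-1],[-0.006,0.002,0.04,0,0.1,0,-1],[0,0,0.04,0,0.1,0,-1],[0,0,0.02,0,0,0,-1],[0,0,0,0,0,0,-1],[0,0,0,0,0,0,-1]]]}}

```text
time: 9.9
eef_pos: [0.4836, -0.2927, 0.1518]
tcp_rot: [0.709, 0.705, 0.0, 0.005]
contact_force: [0.6, -0.4, -0.5]
opening: 1.003
```

```bash
python3 - <<'E'
from h import *
im=snap('wrist','w4'); s=ctrl.get_state(); print(s['eef_pos'])
print(proj('w4',[.477,-.3,.109]))
plan([.477,-.3,.079],-1.2)
b=cv2.imread('pics/w4.png'); c=b[120:380,180:480]; cv2.imwrite('pics/w4c.png',cv2.resize(c,None,fx=2,fy=2))
E
```

```text
[ 0.48356052 -0.29276631  0.15198838]
(np.float64(311.1974561591876), np.float64(229.3821741087343))
[-0.0034, -0.0035, 0.0365] [0.23, 0.2, 0.41]
[-0.0035, -0.0034, 0.0365] [0.23, 0.2, 0.41]
d [-0.0066 -0.0072 -0.073 ] rv [0.45 0.4  0.81] n 2
```

View pics/w4c.png

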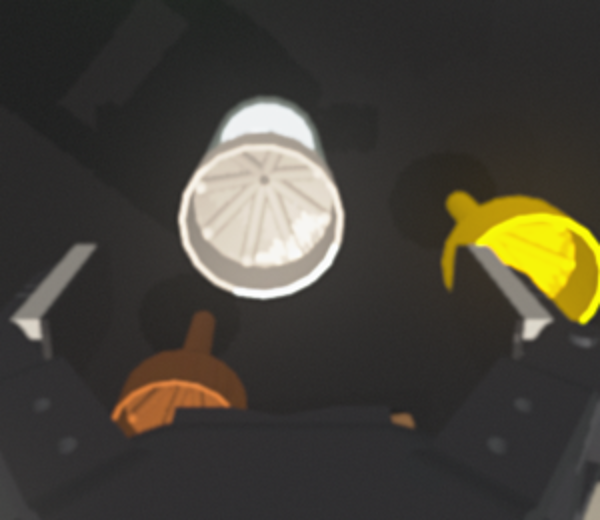

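Funnel rim centre at (310.8,228.5) against (311.2,229.4) predicted, so the position holds. I correct sideways, then go down.

Call:
{"name": "apply_moves", "arguments": {"moves": [[[-0.007,-0.0068,0,0.2,0.2,0.8,-1],[0,0,0.01,0.2,0.2,0,-1],[0,0,0,0,0,0,-1],[0,0,0,0,0,0,-1]]]}}

```text
time: 10.35
eef_pos: [0.4788, -0.302, 0.1468]
tcp_rot: [0.714, 0.7, 0.001, 0.005]
contact_force: [-0.2, 0.7, 0.2]
opening: 0.999
```

```bash
python3 - <<'E'
from h import *
plan([.477,-.3,.079],-1.2)
E
```

```text
[0.0012, -0.0012, 0.0339] [0.22, 0.17, 0.0]
[0.0011, -0.001, 0.0339] [0.22, 0.17, 0.0]
d [-0.0018  0.002  -0.0678] rv [0.43 0.34 0.01] n 2
```

Call:
{"name": "apply_moves", "arguments": {"moves": [[[0.001,-0.001,0.025,0.2,0.2,0,-1],[0.001,-0.001,0.025,0.2,0.2,0,-1],[0,0,0.012,0,0,0,-1],[0,0,0,0,0,0,-1],[0,0,0,0,0,0,-1]]]}}

```text
time: 10.85
eef_pos: [0.4791, -0.3024, 0.0867]
tcp_rot: [0.715, 0.699, 0.001, 0.003]
contact_force: [-0.3, -0.4, 0.2]
opening: 0.997
```

```bash
python3 - <<'E'
from h import *
print(ctrl.get_state()['contact_force']); plan([.477,-.3,.079],-1.2)
E
```

```text
[-0.3477348  -0.36667979  0.19205442]
[0.0024, -0.0022, 0.0077] [0.33, 0.19, -0.04]
d [-0.0021  0.0024 -0.0077] rv [ 0.33  0.19 -0.04] n 1
```

Call:
{"name": "apply_moves", "arguments": {"moves": [[[0.003,-0.0028,0.007,0.3,0.2,0,-1],[0,0,0.002,0,0,0,-1],[0,0,0,0,0,0,-1]]]}}

```text
time: 11.15
eef_pos: [0.4775, -0.3003, 0.0798]
tcp_rot: [0.715, 0.699, 0.0, 0.002]
contact_force: [1.0, -0.6, 0.9]
opening: 0.997
```

```bash
python3 - <<'E'
from h import *
plan([.477,-.3,.079],-1.2)
E
```

```text
[0.0003, -0.0006, 0.0008] [0.21, 0.15, -0.04]
d [-0.0005  0.0003 -0.0008] rv [ 0.21  0.15 -0.04] n 1
```

Call:
{"name": "apply_moves", "arguments": {"moves": [[[0,-0.0005,0,0.2,0.1,0,1],[0,0,0,0,0,0,1],[0,0,0,0,0,0,1],[0,0,0,0,0,0,1],[0,0,0,0,0,0,1],[0,0,0,0,0,0,1]]], "force": 20}}

```text
time: 11.75
eef_pos: [0.477, -0.3007, 0.0808]
tcp_rot: [0.715, 0.7, -0.001, 0.001]
contact_force: [-1.2, 0.4, 0.1]
opening: 0.672
```

Opening is 57 mm, so the 58 mm collar is held. Lift.

Call:
{"name": "apply_moves", "arguments": {"moves": [[[0,0,-0.01,0,0,0,1],[0,0,-0.02,0,0,0,1],[0,0,-0.03,0,0,0,1],[0,0,-0.035,0,0,0,1],[0,0,-0.035,0,0,0,1],[0,0,-0.035,0,0,0,1],[0,0,-0.02,0,0,0,1],[0,0,0,0,0,0,1],[0,0,0,0,0,0,1]]]}}

```text
time: 12.65
eef_pos: [0.4772, -0.2995, 0.2768]
tcp_rot: [0.715, 0.699, 0.0, 0.002]
contact_force: [0.1, -0.1, -0.9]
opening: 0.666
```

```bash
python3 - <<'E'
from h import *
s=ctrl.get_state(); print(s['contact_force'],s['opening']); 
snap('top','t5'); 
g=cv2.imread('pics/t5.png'); 
# ring & bottle now: fit ring centre by outer edge rows/cols in undisturbed picture t3
t=cv2.imread('pics/t3.png').min(2)
print(t[210,320:362].tolist()); 
for u in (336,341,346): print(u,t[192:236,u].tolist())
o=cv2.resize(t[190:235,315:365],None,fx=12,fy=12,interpolation=cv2.INTER_CUBIC); cv2.imwrite('pics/ringc.png',o)
plan([.59,-.142,.275],-1.2)
E
```

```text
[ 0.09526676 -0.12237946 -0.85897896] 0.6662704720076043
[226, 214, 148, 83, 62, 126, 209, 227, 227, 226, 226, 224, 211, 173, 156, 155, 155, 155, 153, 154, 154, 152, 153, 149, 134, 94, 93, 148, 204, 190, 170, 96, 32, 16, 21, 10, 23, 23, 19, 16, 15, 17]
336 [14, 19, 12, 11, 21, 20, 17, 14, 41, 111, 190, 200, 160, 130, 143, 154, 153, 154, 155, 152, 153, 153, 155, 155, 170, 185, 194, 172, 151, 155, 162, 186, 198, 190, 199, 194, 176, 135, 74, 28, 19, 13, 18, 16]
341 [4, 19, 15, 17, 17, 19, 13, 14, 58, 133, 187, 164, 115, 84, 79, 106, 142, 153, 152, 154, 152, 153, 153, 155, 152, 155, 171, 182, 167, 160, 176, 206, 200, 190, 191, 176, 125, 56, 19, 10, 20, 12, 22, 11]
346 [23, 21, 19, 21, 15, 16, 23, 21, 21, 37, 95, 156, 181, 180, 183, 186, 156, 113, 93, 93, 106, 120, 138, 149, 166, 178, 186, 190, 199, 196, 180, 154, 125, 81, 37, 14, 14, 13, 18, 18, 17, 17, 7, 21]
[0.04, 0.0273, 0.0004] [0.05, 0.03, -0.01]
[0.04, 0.0273, 0.0004] [0.05, 0.03, -0.01]
[0.04, 0.0273, 0.0004] [0.05, 0.03, -0.01]
[0.04, 0.0273, 0.0004] [0.05, 0.03, -0.01]
d [ 0.1127  0.1575 -0.0017] rv [ 0.2   0.12 -0.03] n 4
```

View pics/ringc.png

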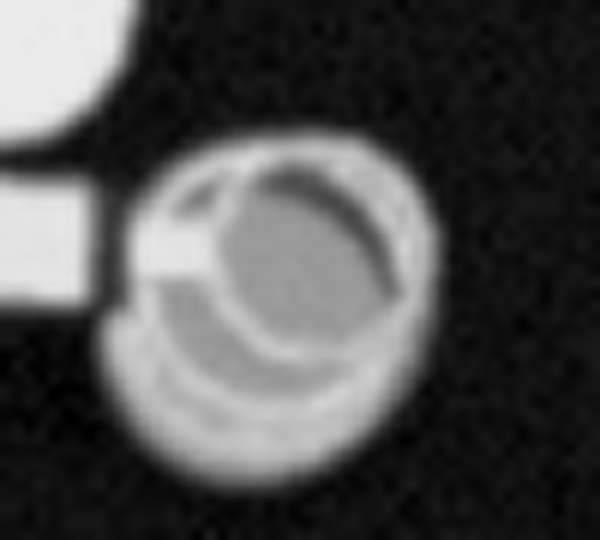

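Call:
{"name": "apply_moves", "arguments": {"moves": [[[0.017,0.028,0,0,0,0,1],[0.017,0.028,0,0,0,0,1],[0.017,0.028,0,0,0,0,1],[0.014,0.022,0,0,0,0,1],[0,0,0,0,0,0,1],[0,0,0,0,0,0,1]]]}}

```text
time: 13.3
eef_pos: [0.5839, -0.2328, 0.263]
tcp_rot: [0.715, 0.699, -0.002, -0.008]
contact_force: [0.1, 0.7, 0.2]
opening: 0.668
```

```bash
python3 - <<'E'
from h import *
im=snap('wrist','w6'); s=ctrl.get_state(); print(s['eef_pos'],s['tcp_rot'],s['opening'])
print(proj('w6',[.585,-.143,.176]))
c=cv2.imread('pics/w6.png')[:400,120:520]; cv2.imwrite('pics/w6c.png',cv2.resize(c,None,fx=1.5,fy=1.5))
E
```

```text
[ 0.58357079 -0.23285729  0.26271053] [ 0.71571549  0.69834121 -0.00189082 -0.00820463] 0.6702134862051945
(np.float64(321.1794319857961), np.float64(90.82523346027256))
```

View pics/w6c.png

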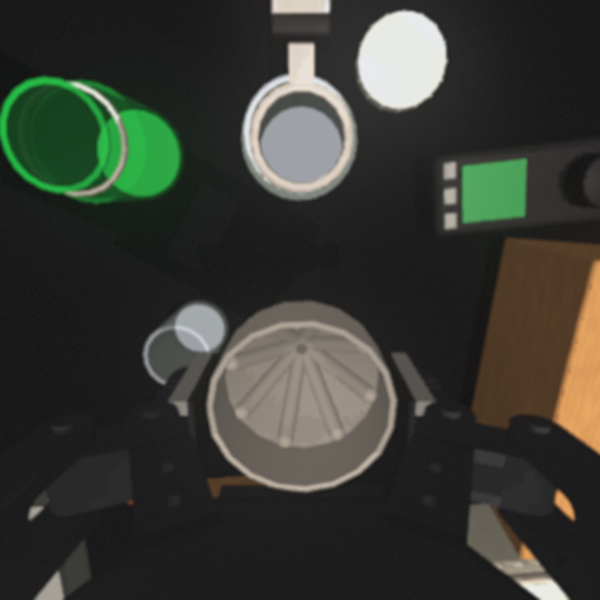

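Picture 10: ring at px (320.7,91.3) against (321.2,90.8) predicted, directly over the mouth. The funnel is held upright between the pads.

```bash
python3 - <<'E'
from h import *
s=ctrl.get_state(); p=np.array(s['eef_pos']); r=R.from_quat(s['tcp_rot'])
print('ring',onz('w6',320.7,91.3,.176))
o=p[2]-.0648
rim=onz('w6',321.3,270.7,o+.093); st=onz('w6',320.7,232.7,o+.040); print('rim',rim,'stem',st)
print('rim rel tool',r.inv().apply(rim-p),'stem rel tool',r.inv().apply(st-p))
plan([.5846,-.1435,.263],-1.2)
E
```

```text
ring [ 0.58462372 -0.14333133  0.176     ]
rim [ 0.58438818 -0.23263519  0.29091053] stem [ 0.58329475 -0.23495502  0.23791053]
rim rel tool [ 0.00048898  0.00040596 -0.02820556] stem rel tool [-0.00232089  0.00013223  0.0247813 ]
[0.0447, -0.0006, 0.0003] [-0.41, -0.25, -0.1]
[0.0447, -0.0005, 0.0001] [-0.41, -0.25, -0.1]
d [0.001  0.0894 0.0003] rv [-0.82 -0.5  -0.21] n 2
```

Call:
{"name": "apply_moves", "arguments": {"moves": [[[0.03,0,-0.003,-0.4,-0.25,-0.1,1],[0.035,0,0,-0.4,-0.25,-0.1,1],[0.02,0,0,0,0,0,1],[0,0,0,0,0,0,1],[0,0,0,0,0,0,1]]]}}

```text
time: 13.85
eef_pos: [0.5808, -0.1495, 0.2622]
tcp_rot: [0.717, 0.697, -0.002, -0.003]
contact_force: [-0.0, -0.5, -0.3]
opening: 0.668
```

```bash
python3 - <<'E'
from h import *
plan([.5846,-.1425,.24],-1.2)
E
```

```text
[0.0071, 0.0038, 0.0221] [-0.38, -0.05, -0.43]
d [ 0.0038  0.007  -0.0222] rv [-0.38 -0.05 -0.43] n 1
```

Call:
{"name": "apply_moves", "arguments": {"moves": [[[0.0075,0.004,0,-0.3,0,-0.4,1],[0,0,0.01,0,0,0,1],[0,0,0,0,0,0,1],[0,0,0,0,0,0,1]]]}}

```text
time: 14.25
eef_pos: [0.5845, -0.1452, 0.2506]
tcp_rot: [0.716, 0.698, -0.001, -0.001]
contact_force: [1.0, -0.4, -0.1]
opening: 0.67
```

```bash
python3 - <<'E'
from h import *
plan([.5846,-.1425,.19],-1.2); print(ctrl.get_state()['contact_force'])
E
```

```text
[0.0013, 0.0001, 0.0303] [-0.05, -0.01, -0.13]
[0.0013, 0.0001, 0.0303] [-0.05, -0.01, -0.13]
d [ 0.0001  0.0027 -0.0606] rv [-0.1  -0.02 -0.25] n 2
[ 0.99168309 -0.41211147 -0.06182253]
```

Call:
{"name": "apply_moves", "arguments": {"moves": [[[0.002,0,0.015,0,0,-0.1,1],[0.001,0,0.02,0,0,-0.1,1],[0,0,0.015,0,0,0,1],[0,0,0.005,0,0,0,1],[0,0,0,0,0,0,1]]]}}

```text
time: 14.75
eef_pos: [0.5839, -0.1427, 0.1903]
tcp_rot: [0.715, 0.699, -0.001, -0.002]
contact_force: [0.5, 0.0, -0.3]
opening: 0.67
```

```bash
python3 - <<'E'
from h import *
plan([.5846,-.143,.18],-1.2); print(ctrl.get_state()['contact_force'])
E
```

```text
[-0.0003, 0.0008, 0.0103] [-0.21, -0.05, -0.11]
d [ 0.0007 -0.0003 -0.0103] rv [-0.21 -0.05 -0.11] n 1
[ 0.46345536  0.00176943 -0.26350688]
```

Call:
{"name": "apply_moves", "arguments": {"moves": [[[0,0.0008,0.004,-0.2,0,-0.1,1],[0,0,0.003,0,0,0,1],[0,0,0.002,0,0,0,1],[0,0,0.001,0,0,0,1]]]}}

```text
time: 15.15
eef_pos: [0.5858, -0.1432, 0.1814]
tcp_rot: [0.714, 0.7, 0.001, 0.001]
contact_force: [-0.8, 0.0, -0.2]
opening: 0.671
```

Call:
{"name": "apply_moves", "arguments": {"moves": [[[0,-0.001,0.0015,0,0,0,1],[0,0,0.0015,0,0,0,1]]]}}

```text
time: 15.35
eef_pos: [0.5854, -0.1432, 0.1799]
tcp_rot: [0.714, 0.7, 0.001, 0.002]
contact_force: [-1.9, 1.3, 4.5]
opening: 0.672
```

Contact at the predicted height with 4.5 N. Release and rise.

Call:
{"name": "apply_moves", "arguments": {"moves": [[[0,0,0,0,0,0,-0.6],[0,0,0,0,0,0,-1],[0,0,0,0,0,0,-1],[0,0,0,0,0,0,-1],[0,0,0,0,0,0,-1],[0,0,-0.015,0,0,0,-1],[0,0,-0.03,0,0,0,-1],[0,0,-0.04,0,0,0,-1],[0,0,-0.04,0,0,0,-1],[-0.04,0,0,0,0,0,-1],[-0.05,0,0,0,0,0,-1],[0,0,0,0,0,0,-1]]]}}

```text
time: 16.55
eef_pos: [0.5838, -0.2347, 0.3184]
tcp_rot: [0.713, 0.701, 0.002, 0.006]
contact_force: [-0.6, 1.1, 0.0]
opening: 1.0
```

```bash
python3 - <<'E'
from h import *
for n,f in (('wrist','w7'),('scene','s7'),('top','t7')): snap(n,f)
print(ctrl.get_state()['contact_force'],ctrl.get_state()['eef_pos'])
print('rim expect w7',proj('w7',[.5846,-.1434,.208]),'stem',proj('w7',[.5846,-.1434,.155]),'s7 rim',proj('s7',[.5846,-.1434,.208]),'stem bottom',proj('s7',[.5846,-.1434,.115]))
o=np.zeros((600,800,3),np.uint8)
o[:390,:400]=cv2.resize(cv2.imread('pics/w7.png')[0:195,220:420],(400,390),interpolation=cv2.INTER_CUBIC)
o[:390,400:]=cv2.resize(cv2.imread('pics/s7.png')[135:233,265:365],(400,390),interpolation=cv2.INTER_CUBIC)
o[390:,:]=cv2.resize(cv2.imread('pics/t7.png')[190:269,230:531-1][:79,:300],(800,210),interpolation=cv2.INTER_CUBIC)
cv2.imwrite('pics/c7.png',o)
E
```

```text
[-0.56673027 -0.56045569 -0.0984347 ] [ 0.58379578 -0.22968587  0.31675018]
rim expect w7 (np.float64(318.47955182653646), np.float64(90.08577723559438)) stem (np.float64(318.26565886699296), np.float64(95.56844302593892)) s7 rim (np.float64(305.05314251266134), np.float64(152.5613289069454)) stem bottom (np.float64(306.317903664965), np.float64(176.18346610903154))
```

View pics/c7.png

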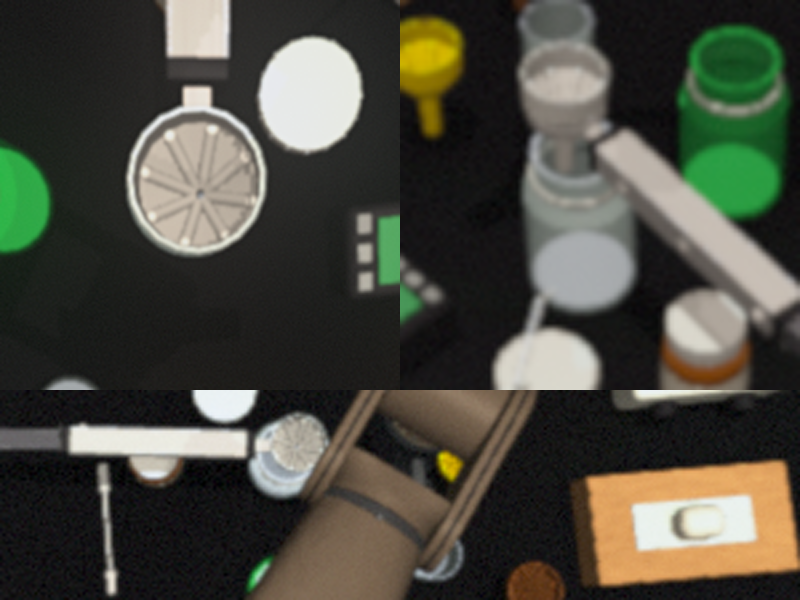

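Picture 11: funnel rim at (318.5,90.5) against (318.5,90.1) predicted. The stem hole is at (320,96.5) against (318.3,95.6), so it is seated and upright. The scene inset shows the stem going down into the bottle neck, and the beaker and bottle still standing.

```bash
python3 -c "
from plant import ctrl
print(ctrl.sign_off())"
```

```text
the job is handed in; nothing more can be done
None
```

The filling stand is set up and the job is handed in; the robot's clock read about 17 s of the 51 s allowed.

- **Sleeve:** I squeezed the button flush and slid the sleeve about 77 mm outward to the next hole, stopping at the click. In the last 50 mm I used only small steps, and the readings between moves stayed near 6 N. A close wrist picture showed the button tip within 1 px of where a fully-out button should be.
- **Funnel:** I took the white funnel by its collar and lowered it into the ring. It touched at the predicted height with 4.5 N before I let go. Afterwards the rim was within 0.5 px of its expected place and the stem hole within 2 px, so it is seated and upright. The stem is inside the bottle's neck.
- **Everything else:** The last pictures show the bottle, beaker and jar standing. The hand is open and clear. I did not compare the positions of the bottle and the other items with the start pictures.

No check failed. The ring's position came out 1–2 mm different between the early estimates, so I settled it with a wrist view before placing the funnel.

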